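# Lay the bin lids in the steriliser tray and start it

## Robot

A 6-joint arm with a two-finger parallel gripper is mounted at the origin on the work surface. World frame = base frame: x ahead of the robot, y to its left, z up, the work surface at z = 0. Lengths are in m, angles in rad, forces in N, time in s.
With the tool pointing down it reaches from about 0.3 to 0.775 m from the base axis. Payload 14.6 kg.
Tool frame: the origin (TCP) lies on the centre line of the jaws, within the pads' length; the fingertips stand ctrl.tcp_to_tips ahead of it and the grasp point (between the pads) lies 2 mm behind it (ctrl.tcp_to_tips is the distance from the TCP to the fingertips, in m); z points along the fingers, y is the line along which they close (so a half turn about z gives the same grasp; the last joint's range is limited). The gripper opens to 94 mm and grips with 3 to 60 N. Pads are 16 mm wide; open, the fingers measure 119 mm over their backs; the gripper's body (75 mm by 177 mm) begins 78 mm behind the grasp point.
Start: joints at [-1.351, 0.3, 1.521, -0, 1.321, -0.067], TCP at [0.156, -0.528, 0.2] pointing down, gripper open.
Joint ranges: [-3.03, 3.03], [-0.79, 2.21], [0.23, 2.52], [-1.04, 4.18], [0, 3.07], [-2.55, 2.55]. Speed limits (rad/s): [2.22, 2.22, 2.57, 3.14, 3.14, 3.14].

## Interface

Orientations are given as [roll, pitch, yaw] about the fixed x, y, z axes, in that order (R = Rz(yaw) Ry(pitch) Rx(roll)).
In Python, from station import telemetry, viewer, hand_in, ctrl gives the robot as it stands.
- The arm moves only by the tool step_arm, never from a script. Its argument "plan" is a list of rows, each an object of numbers: "dx", "dy", "dz": the shift along the tool's x, y, z scaled (see below); "rx", "ry", "rz": the turn, a rotation vector about the tool's x, y, z scaled (see below); "claw": the closure, from 0 (fully open) to 1 (shut). In form: [{"dx": .., "dy": .., "dz": .., "rx": .., "ry": .., "rz": .., "claw": ..}, ...]. A call has 1 to 10 rows; each row shifts and turns the commanded pose from where the row before left it, along the tool's axes as they then stand; what a row does not reach is not made up. The controller multiplies each number of a shift by 0.1 m and each number of a turn by 90 degrees. A row lasts 1/10 s, in which the tool goes at most 50 mm and 8.59 degrees, less where a joint would pass 70% of its speed; a pose out of reach is approached as far as the arm can. A call with a number of a shift or a turn outside -1 to 1 is refused whole. A call with a gripper value outside its range is refused whole. The fingers move at their own pace and stop on an object; "grip_force" is the grip in N (left out, the last holds). Time passes only in rows, so rows that do not move let the fingers close. It gives the time, the measured TCP pose, the force, the opening and the grip force at its end, in the units of the state.
- telemetry.get_obs(): the state, without advancing time (a new reading comes with each control period).
- viewer.camera(name): name is "side" or "top"; returns a dict with "img" (400x640x3 uint8, red, green, blue), "z_map" (400x640 float32, m along the optical axis (not along the pixel's ray), 0 where there is no reading), "fx", "fy", "cx", "cy" (pixels), "dist" ([k1, k2, p1, p2, k3] as OpenCV has them; the pictures are not rectified), "R" (3x3) and "t" (3): a world point X has camera coordinates R X + t. Camera axes: x right, y down, z forward; pixel columns grow to the right and rows downward; lengths in m; the calibration is good to about 2 mm. A picture is of the moment at which its call begins.
- hand_in(): hands the job in; it is judged then, once.
Trained networks look in a picture, given as the dict that the camera call returned (one of the last four; its "shot" number tells which), for a name from the list of things; names that differ only in an ending like _2 or _b are one class to them, and where a whole thing is asked for, a point or a joint stands for the part that bears it (a point fixed in the world has none). Each returns a list of dicts, best first, with "score" (0 to 1); they miss things now and then, are a little off and sometimes report something else, mostly with a low value. They report only what shows in the picture. A call takes as long as a camera call. They do not tell look-alikes from the thing itself.
- viewer.recognise(target, picture): "rect" ([left, top, right, bottom] in pixels, round what is visible of it).
The state is a dict: "time_s": time; "qpos": joint angles; "joint_vel": joint speeds; "tau": joint torques, N m; "ee_pos": TCP position; "eef_rot": TCP orientation; "force": force on the tool from outside, world axes, zero at the start; "moment": the same for the moment, N m; "grip_width": finger opening in m; "grip_force": force on a finger pad.
Only numpy, scipy, OpenCV 4.12 (cv2) and the standard library are available. Lean on these libraries where they do the work, as an engineer would, in place of code of your own. Each camera call takes 0.05 s, during which the arm holds its last target. There are 200 camera calls.

## Task

Lay the two bamboo bin lids flat in the recesses of the counter-top lamp steriliser, each fully down in the recess on its own side; they are too wide to pinch, so slide them along the deck without picking them up. Then swing the lamp bar over the tray to its stop, and only after that press the start button fully down and let it go. Keep the lids flat, and do not disturb the jar, the bottle and the can standing around.

Things in the scene. Friction and masses are not known exactly. Their poses are not given: they have to be found in the camera images.
- base: The steriliser: a fixed grey slab with a flat deck 28 mm above the table. Origin on its underside at table height; it spans x -125 to 125 mm, y -300 to 370 mm; its -x side faces the robot. Plain deck left of the long recess (y 162 to 370) and right of the short recess (y -112 to -300), where the lids start. A flush 20 mm divider (y -10 to 10) parts the recesses.
- fence_mid (a point): Point on the deck at the foot of the straight aluminium back fence (base x 75, y 0 mm), axes as base. The fence runs along the whole steriliser, parallel to base y, 16 mm high and 8 mm thick; it is also the far wall of both recesses. A lid squared against it and slid along it drops into its recess.
- long_recess (a point): Centre of the floor of the left (+y) recess, 18 mm above the table, axes as base. The recess is 104 mm in x (base x -29 to 75 mm) by 152 mm in y (base y 10 to 162 mm), 10 mm deep.
- short_recess (a point): Centre of the floor of the right (-y) recess, 18 mm above the table, axes as base. The recess is 132 mm in x (base x -57 to 75 mm) by 102 mm in y (base y -112 to -10 mm), 10 mm deep.
- long_lid: Flat bamboo lid with rounded corners (radius 18 mm), 96 mm (its x) by 140 mm (its y), 14 mm thick, starting on the left deck, turned up to 0.35 rad from its recess. Origin at the centre of its underside, z up. Goes in the left recess with its x along the recess's x; it then stands 4 mm above the deck.
- short_lid: Flat bamboo lid with rounded corners (radius 18 mm), 124 mm (its x) by 90 mm (its y), 14 mm thick, starting on the right deck, turned up to 0.35 rad from its recess. Origin at the centre of its underside, z up. Goes in the right recess with its x along the recess's x; it then stands 4 mm above the deck.
- lamp (a joint): Angle of the lamp bar about its upright hinge on the post (rad). 0 = at its stop, the bar pointing to the base's -x, over the divider between the recesses; at about 1.45 to 1.7 it is parked, pointing to the base's -y behind the fence. It stays where it is left; a light sideways push moves it.
- lamp_push (a point): Point inside the lamp bar 100 mm from the hinge, at mid height of the bar. The aluminium bar is 28 mm wide, 20 mm high (40 to 60 mm above the deck) and reaches from the hinge to 170 mm out. Its -x axis points along the bar away from the hinge.
- lamp_hinge (a point): Point on the lamp bar's hinge axis (base x 105, y 0 mm), at mid height of the bar.
- start (a joint): Travel of the start button (m): 0 up, 0.006 fully down; it springs back. Fully down takes about 5 N.
- start_top (a point): Centre of the top of the round white start button, 32 mm across, in a black housing on the robot-side apron of the base, in front of the long recess.
- spice_jar: Bystander: amber spice jar, 48 mm across, 95 mm high, beyond the steriliser. Origin under its centre.
- sauce_bottle: Bystander: green bottle, 56 mm across, 170 mm high, to the right. Origin under its centre.
- food_can: Bystander: steel can, 74 mm across, 100 mm high, to the left. Origin under its centre.
Not all that is in view belongs to the job. Leave any purple look-alike of the short_lid alone. Leave any blue look-alike of the long_lid alone.

How it is judged:
On the way, in this order (a step that is already met when the one before it is completed fails the run):
1. both lids lie flat, fully down in their own recesses (x of long_lid in the frame of long_recess between -0.012 and 0.012 m and y of long_lid in the frame of long_recess between -0.012 and 0.012 m and z of long_lid in the frame of long_recess below 0.004 m and angle between each of long_lid, short_lid's own z axis and vertical below 0.05 rad and x of short_lid in the frame of short_recess between -0.012 and 0.012 m and y of short_lid in the frame of short_recess between -0.012 and 0.012 m and z of short_lid in the frame of short_recess below 0.004 m), for 0.2 s.
2. the lamp bar is swung over the tray to its stop (all of step 1 and value of joint lamp below 0.1 rad), for 0.2 s.
3. the start button is pressed fully down (value of joint start above 0.005 m), for 0.05 s.
4. the start button is let go (value of joint start below 0.0015 m), for 0.1 s.
At the end, for the whole second after the job is handed in: Both lids rest flat (within 0.05 rad) in their own recesses, within 12 mm of the recess centres in x and y and less than 4 mm above the recess floor; the lamp bar is within 0.1 rad of its stop; the start button has been pressed (5 mm or more) with the lamp bar over the tray, and is up again (all of step 2 and value of joint start below 0.0015 m and linear speed of each of long_lid, short_lid below 0.02 m/s); the robot touches nothing.
It fails at once if a lid is picked up, its middle 45 mm or more above the deck (height (world z) of any of long_lid, short_lid above 0.073 m).
It fails at once if a lid is tipped by more than about 30 degrees (angle between any of long_lid, short_lid's own z axis and vertical above 0.52 rad).
It fails at once if the start button is pressed while the lamp bar is not over the tray (value of joint start above 0.004 m and value of joint lamp above 0.2 rad).
It fails at once if a bystander is moved more than 30 mm or tipped (distance of any of spice_jar, sauce_bottle, food_can from where it was at the start of the episode above 0.03 m or angle between any of spice_jar, sauce_bottle, food_can's own z axis and vertical above 0.3 rad).
It also fails if it takes over 72 s, if anything falls off the work surface, if the arm or the gripper's body presses on something with over 40 N, if the wrist force passes 120 N, or if a joint passes its speed limit or range.

## Working session

There is one attempt and no reset: what is moved stays moved. The work goes in short steps, Python scripts to look and compute and a tool call to move; the robot and the scene stay as the last step left them, time stands still between calls to the robot, and variables do not carry over. Pictures are saved under pics/ and viewed, at most 10 in all, crops included, and the job is handed in when it is done.

Besides the shell and the picture viewer there is one more tool, called after ">>>" as name(argument=value, ...), one argument or row to a line, values as JSON. step_arm: Moves the arm, as the interface text tells. Shifts and turns lie within -1 to 1; 1 stands for 0.1 m of shift or 90 degrees of turn. Its arguments: {"type":"object","properties":{"plan":{"type":"array"},"grip_force":{"type":"number"}},"required":["plan"]}

```bash
mkdir -p pics; ls; cat > h.py <<'E'
import numpy as np, cv2
from station import telemetry, viewer, hand_in, ctrl
def pts(c):
    z=c["z_map"]; h,w=z.shape
    K=np.array([[c["fx"],0,c["cx"]],[0,c["fy"],c["cy"]],[0,0,1.]])
    u,v=np.meshgrid(np.arange(w),np.arange(h))
    n=cv2.undistortPoints(np.stack([u,v],-1).reshape(-1,1,2).astype(np.float64),K,np.array(c["dist"],float)).reshape(h,w,2)
    P=np.dstack([n*z[...,None],z])
    X=(P-np.array(c["t"]))@np.array(c["R"])
    X[z<=0]=np.nan
    return X
E
python3 - <<'E'
from h import *
print(telemetry.get_obs(), ctrl.tcp_to_tips)
for n in ("top","side"):
    c=viewer.camera(n); cv2.imwrite(f"pics/{n}0.png",c["img"][...,::-1]); X=pts(c)
    np.savez(f"{n}0.npz",img=c["img"],X=X)
    print(n,"campos",-np.array(c["R"]).T@np.array(c["t"]))
    for t in ["base","long_lid","short_lid","lamp_push","start_top","spice_jar","sauce_bottle","food_can"]:
        for r in viewer.recognise(t,c)[:3]:
            l,a,b,d=r["rect"]; u,v=int((l+b)/2),int((a+d)/2)
            print(t,round(r["score"],2),np.round(r["rect"]),np.round(X[v,u],3), c["img"][v,u])
E
```

```text
pics
{'time_s': 0.0, 'qpos': array([-1.35061586e+00,  3.00473952e-01,  1.52158243e+00, -2.35434020e-05,
        1.32069654e+00, -6.65898424e-02]), 'joint_vel': array([ 1.56572067e-04,  1.72936900e-04,  1.04336755e-03, -2.27576397e-05,
        1.61876369e-03,  5.51708458e-05]), 'tau': array([-2.08350255e-03, -5.31807554e+01, -3.52738094e+01,  7.07661593e-02,
        2.44112348e-02, -1.01505952e-04]), 'ee_pos': array([ 0.15550827, -0.52727688,  0.1995842 ]), 'eef_rot': array([-3.14043345e+00, -5.44508218e-05,  2.86776114e-01]), 'force': array([0.3675817 , 0.47216982, 0.30268858]), 'moment': array([-0.024235  , -0.02342956,  0.0048046 ]), 'grip_force': 0.0, 'grip_width': 0.09394806407825464} 0.017
top campos [0.35442723 0.00619601 1.47709634]
base 0.63 [228. 146. 429. 237.] [ 0.604 -0.004  0.02 ] [56 49 50]
long_lid 0.83 [237. 195. 283. 230.] [0.527 0.224 0.039] [163 137  90]
long_lid 0.71 [230. 243. 274. 293.] [0.345 0.244 0.017] [ 65  94 160]
long_lid 0.68 [319. 128. 334. 144.] [0.777 0.005 0.093] [57 43 37]
short_lid 0.71 [384. 178. 415. 214.] [ 0.588 -0.241  0.039] [165 136  90]
sho
[... 835 characters left out ...]
326. 106. 340. 148.] [ 0.547 -0.43   0.09 ] [47 80 49]
lamp_push 0.74 [278. 164. 288. 201.] [ 0.702 -0.085  0.085] [223 218 208]
lamp_push 0.66 [305. 244. 346. 284.] [0.54  0.221 0.038] [222 174 102]
start_top 0.39 [338. 219. 343. 230.] [0.501 0.067 0.052] [220 210 186]
start_top 0.16 [269. 152. 354. 305.] [0.595 0.058 0.016] [77 72 75]
spice_jar 0.64 [243. 196. 260. 224.] [0.791 0.036 0.061] [111  60  23]
sauce_bottle 0.93 [327. 107. 342. 148.] [ 0.543 -0.427  0.092] [44 80 47]
sauce_bottle 0.59 [275. 163. 288. 196.] [ 0.71  -0.1    0.085] [224 219 208]
food_can 0.89 [291. 337. 320. 383.] [0.568 0.555 0.097] [230 224 216]
food_can 0.53 [335. 219. 343. 229.] [0.505 0.059 0.048] [228 222 197]
```

View pics/top0.png

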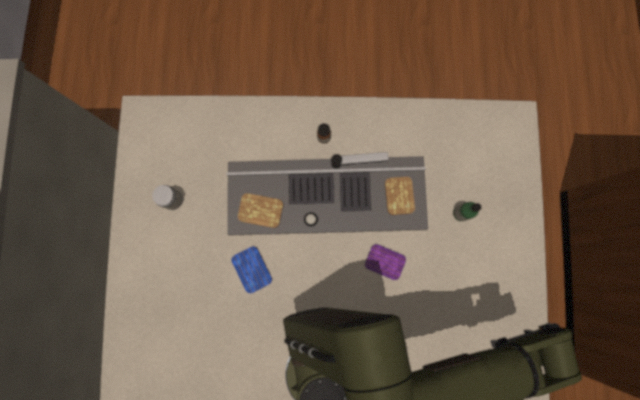

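View pics/side0.png

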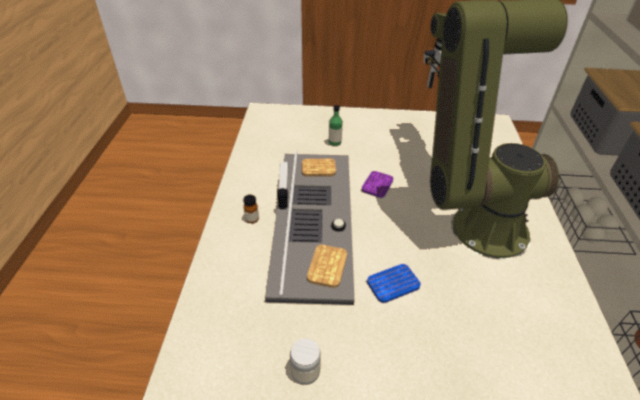

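The top view shows the bamboo lids at about (260,210) and (400,196), and the recesses at (311,188) and (355,190). The button is at (311,219), the post at (337,161), and the parked bar runs to (388,158). The side view agrees. The blue and purple look-alikes lie nearer the robot. Next I'll fit the base and lid poses.

```bash
cat >> h.py <<'E'
def lids(c,X):
    hsv=cv2.cvtColor(np.ascontiguousarray(c["img"]),cv2.COLOR_RGB2HSV)
    out={}
    for nm,s in (("long",1),("short",-1)):
        m=(hsv[...,0]>8)&(hsv[...,0]<32)&(hsv[...,1]>85)&(hsv[...,2]>90)&(X[...,2]>.018)&(X[...,2]<.06)&(X[...,0]>.42)&(X[...,0]<.7)&(s*X[...,1]>0)&(abs(X[...,1])<.37)
        n,l,st,ce=cv2.connectedComponentsWithStats(m.astype(np.uint8))
        if n<2: continue
        k=1+np.argmax(st[1:,4]); p=X[l==k]
        r=cv2.minAreaRect((p[:,:2]*1000).astype(np.float32))
        out[nm]=(len(p),np.round(r[0],1),np.round(r[1],1),round(r[2],1),np.round(np.median(p[:,2]),4),np.round(p[:,:2].mean(0)*1000,1))
    return out
E
python3 - <<'E'
from h import *
for n in ("top","side"):
    d=np.load(n+"0.npz"); X=d["X"]; im=d["img"].astype(int)
    print(n,lids({"img":d["img"]},X))
    x,y,z=X[...,0],X[...,1],X[...,2]
    # base footprint: dark grey, z 0.01-.036
    g=(im.max(2)-im.min(2)<25)&(im.mean(2)<115)&(z>.008)&(z<.07)&(x>.44)&(x<.74)&(abs(y)<.42)
    k=cv2.morphologyEx(g.astype(np.uint8),cv2.MORPH_CLOSE,np.ones((5,5)))
    nn,l,st,ce=cv2.connectedComponentsWithStats(k); q=1+np.argmax(st[1:,4]); p=X[(l==q)]; p=p[np.isfinite(p[:,0])&(p[:,2]>.02)]
    r=cv2.minAreaRect((p[:,:2]*1000).astype(np.float32)); print(" base",r, np.median(p[:,2]))
    # recess bottoms: darkest
    dk=(im.mean(2)<np.median(im[l==q].mean(-1))-12)&(l==q)
    # lamp bar
    b=(z>.075)&(z<.11)&(x>.6)&(x<.75)&(y>-.25)&(y<.05)
    pb=X[b]; br=(im.mean(2)>95)&b; pb2=X[br]
    print(" bar",len(pb2),pb2.min(0),pb2.max(0),np.median(pb2,0),cv2.minAreaRect((pb2[:,:2]*1000).astype(np.float32)))
    # fence: bright thin, z .03-.055
    f=(im.mean(2)>110)&(z>.03)&(z<.06)&(x>.62)&(x<.72)&(abs(y)<.4)&(im.max(2)-im.min(2)<40)
    pf=X[f]; pf=pf[(pf[:,1]>.02)|(n=="top")]
    A=np.polyfit(pf[:,1],pf[:,0],1); print(" fence",len(pf),A,np.median(pf,0),pf[:,1].min(),pf[:,1].max())
    # button
    w=(im.min(2)>150)&(x>.45)&(x<.55)&(abs(y)<.12)&(z>.035); print(" btn",w.sum(),X[w].mean(0),X[w].max(0),X[w].min(0))
    for nm,bx in (("jar",(.73,.85,-.05,.1)),("bottle",(.45,.62,-.52,-.36)),("can",(.48,.66,.46,.65))):
        s=(x>bx[0])&(x<bx[1])&(y>bx[2])&(y<bx[3])&(z>.03); print(" ",nm,np.round(X[s].min(0),3),np.round(X[s].max(0),3))
E
```

```text
top {'long': (1191, array([534.4, 221.8]), array([143.6,  99.3]), 79.7, np.float64(0.041), array([533.1, 220.3])), 'short': (981, array([ 591.7, -243.3]), array([128.3,  94.9]), 5.5, np.float64(0.0411), array([ 589.6, -241.9]))}
 base ((589.7616577148438, 0.895599365234375), (250.38816833496094, 666.7890014648438), 2.435673952102661) 0.027366239105704945
 bar 402 [ 0.68565592 -0.19566506  0.07560757] [ 0.72575723 -0.03470714  0.10143314] [ 0.70435353 -0.11977778  0.08695963] ((704.8516235351562, -116.14249420166016), (31.750825881958008, 161.05494689941406), 4.508822917938232)
 fence 570 [-0.04077911  0.66975359] [0.66952773 0.0133334  0.04266111] -0.3306737450445181 0.3366305212387336<stdin>:22: RuntimeWarning: Mean of empty slice.
  ret = um.true_divide(
Traceback (most recent call last):
ValueError: zero-size array to reduction operation maximum which has no identity
```

```bash
cat >> h.py <<'E'
YAW=.0408; B0=np.array([591.3,-34.1]); RB=np.array([[np.cos(YAW),-np.sin(YAW)],[np.sin(YAW),np.cos(YAW)]])
def w2b(p): return (np.asarray(p)-B0)@RB
def b2w(p): return np.asarray(p)@RB.T+B0
E
python3 - <<'E'
from h import *
for n in ("top","side"):
    d=np.load(n+"0.npz"); X=d["X"]; im=d["img"].astype(int)
    print(n,lids({"img":d["img"]},X) if n=="side" else "")
    x,y,z=X[...,0],X[...,1],X[...,2]
    b=(z>.072)&(z<.11)&(x>.6)&(x<.75)&(y>-.25)&(y<-.05)&(im.mean(2)>95); p=X[b]
    print(" bar",len(p),np.median(p,0),cv2.minAreaRect((p[:,:2]*1000).astype(np.float32)))
    f=(im.mean(2)>105)&(z>.035)&(z<.06)&(x>.62)&(x<.72)&(abs(y)<.4)&(im.max(2)-im.min(2)<45); p=X[f]
    print(" fence",len(p),np.polyfit(p[:,1],p[:,0],1),np.median(p,0))
    w=(im.mean(2)>125)&(x>.46)&(x<.54)&(y>.0)&(y<.12)&(z>.035); p=X[w]
    print(" btn",w.sum(),np.median(p,0),p.min(0),p.max(0),w2b(np.median(p,0)[:2]*1000))
    for nm,bx in (("jar",(.73,.85,-.05,.1)),("bottle",(.45,.62,-.52,-.36)),("can",(.48,.66,.46,.65))):
        s=(x>bx[0])&(x<bx[1])&(y>bx[2])&(y<bx[3])&(z>.02); print(" ",nm,np.round(X[s].min(0),3),np.round(X[s].max(0),3))
print(b2w([[-49,-209],[13,-209],[27,258],[105,0],[23,86],[9,-61]]), w2b([[534.4,221.8],[591.7,-243.3]]))
E
```

```text
top 
 bar 392 [ 0.70435353 -0.1229355   0.08686824] ((705.3541259765625, -123.47868347167969), (30.14373779296875, 146.67770385742188), 5.3868489265441895)
 fence 539 [-0.04246727  0.66869217] [0.66831403 0.00659086 0.04302971]
 btn 55 [0.50534071 0.05328703 0.04893154] [0.49197083 0.04018389 0.0428041 ] [0.51891056 0.06346651 0.05515497] [-82.32335261  90.82047296]
  jar [ 0.771 -0.012  0.021] [0.819 0.036 0.103]
  bottle [ 0.507 -0.482  0.021] [ 0.562 -0.426  0.174]
  can [0.532 0.493 0.02 ] [0.605 0.564 0.107]
side {'long': (1307, array([533.5, 215.7]), array([160.9,  97.4]), 80.1, np.float64(0.04), array([534.2, 227.1])), 'short': (584, array([ 591.2, -251.7]), array([125.3, 122. ]), 3.2, np.float64(0.0392), array([ 590.5, -238. ]))}
 bar 216 [ 0.70851686 -0.12127534  0.08575094] ((710.1358642578125, -125.49945831298828), (27.668426513671875, 147.41131591796875), 7.055845737457275)
 fence 389 [-0.04886273  0.6715494 ] [0.66799447 0.0854916  0.04174697]
 btn 61 [0.50755772 0.05595596 0.04794818] [0.49171797 0.03636771 0.03537948] [0.52122682 0.07304039 0.05185769] [-79.99932544  93.39675542]
  jar [ 0.772 -0.004  0.021] [0.82  0.043 0.098]
  bottle [ 0.513 -0.468  0.02 ] [ 0.568 -0.421  0.173]
  can [0.536 0.5   0.02 ] [0.606 0.572 0.106]
[[ 550.86561243 -244.92471464]
 [ 612.81401575 -242.39581639]
 [ 607.75405068  224.78658562]
 [ 696.21261852  -29.81718845]
 [ 610.7730327    52.76657008]
 [ 602.78061972  -94.68213739]] [[ -46.41482399  258.00791483]
 [  -8.13332503 -209.04221828]]
```

>>> step_arm(
  plan=[
    {"dx":0.35,"dy":-0.265,"rz":0.079,"claw":0.7},
    {"dx":0.35,"dy":-0.265,"rz":0.078,"claw":0.7},
    {"dx":0.35,"dy":-0.265,"claw":0.7},
    {"dx":0.35,"dy":-0.265,"claw":0.7},
    {"dx":0.35,"dy":-0.265,"claw":0.7},
    {"dx":0.35,"dy":-0.265,"claw":0.7},
    {"dx":0.35,"dy":-0.265,"dz":0.2,"claw":0.7},
    {"dx":0.35,"dy":-0.265,"dz":0.2,"claw":0.7},
    {"dx":0.35,"dy":-0.265,"dz":0.2,"claw":0.7},
    {"dx":0.35,"dy":-0.265,"dz":0.2,"claw":0.7},
  ],
  grip_force=20,
)

```text
$.plan[0]: bad value
```

>>> step_arm(
  plan=[
    {"dx":0.35,"dy":-0.265,"dz":0,"rx":0,"ry":0,"rz":0.079,"claw":0.7},
    {"dx":0.35,"dy":-0.265,"dz":0,"rx":0,"ry":0,"rz":0.078,"claw":0.7},
    {"dx":0.35,"dy":-0.265,"dz":0,"rx":0,"ry":0,"rz":0,"claw":0.7},
    {"dx":0.35,"dy":-0.265,"dz":0,"rx":0,"ry":0,"rz":0,"claw":0.7},
    {"dx":0.35,"dy":-0.265,"dz":0,"rx":0,"ry":0,"rz":0,"claw":0.7},
    {"dx":0.35,"dy":-0.265,"dz":0,"rx":0,"ry":0,"rz":0,"claw":0.7},
    {"dx":0.35,"dy":-0.265,"dz":0.2,"rx":0,"ry":0,"rz":0,"claw":0.7},
    {"dx":0.35,"dy":-0.265,"dz":0.2,"rx":0,"ry":0,"rz":0,"claw":0.7},
    {"dx":0.35,"dy":-0.265,"dz":0.2,"rx":0,"ry":0,"rz":0,"claw":0.7},
    {"dx":0.35,"dy":-0.265,"dz":0.2,"rx":0,"ry":0,"rz":0,"claw":0.7},
  ],
  grip_force=20,
)

```text
time_s: 1.9
ee_pos: [0.4844, -0.2359, 0.1195]
eef_rot: [3.141, -0.0, 0.04]
force: [0.6, -0.2, 0.9]
grip_width: 0.0281
grip_force: 0.0
```

>>> step_arm(
  plan=[
    {"dx":0,"dy":0.115,"dz":0.35,"rx":0,"ry":0,"rz":0,"claw":0.7},
    {"dx":0,"dy":0,"dz":0.35,"rx":0,"ry":0,"rz":0,"claw":0.7},
    {"dx":0.1,"dy":0,"dz":0,"rx":0,"ry":0,"rz":0,"claw":0.7},
    {"dx":0.1,"dy":0,"dz":0,"rx":0,"ry":0,"rz":0,"claw":0.7},
    {"dx":0.1,"dy":0,"dz":0,"rx":0,"ry":0,"rz":0,"claw":0.7},
    {"dx":0.08,"dy":0,"dz":0,"rx":0,"ry":0,"rz":0,"claw":0.7},
    {"dx":0.08,"dy":0,"dz":0,"rx":0,"ry":0,"rz":0,"claw":0.7},
    {"dx":0.08,"dy":0,"dz":0,"rx":0,"ry":0,"rz":0,"claw":0.7},
  ],
)

```text
time_s: 2.7
ee_pos: [0.5385, -0.2467, 0.0508]
eef_rot: [3.141, -0.001, 0.04]
force: [-0.3, -0.2, -0.6]
grip_width: 0.0283
grip_force: 0.0
```

>>> step_arm(
  plan=[
    {"dx":0.03,"dy":0,"dz":0.01,"rx":0,"ry":0,"rz":0,"claw":0.7},
    {"dx":0.03,"dy":0,"dz":0,"rx":0,"ry":0,"rz":0,"claw":0.7},
  ],
)

```text
time_s: 2.9
ee_pos: [0.5437, -0.2463, 0.049]
eef_rot: [-3.141, 0.0, 0.04]
force: [0.1, -0.1, -1.2]
grip_width: 0.0281
grip_force: 0.0
```

```bash
cat >> h.py <<'E'
def look(n="top",save=None):
    c=viewer.camera(n); X=pts(c); 
    for k,v in lids(c,X).items(): print(n,k,v,"base",np.round(w2b(v[1]),1))
    if save: cv2.imwrite(save,c["img"][...,::-1])
    return c,X
E
python3 - <<'E'
from h import *
o=telemetry.get_obs(); print(o["ee_pos"],o["force"])
look("top"); c,X=look("side")
im=c["img"][110:290,240:400]; cv2.imwrite("pics/side1.png",cv2.resize(im[...,::-1],None,fx=3,fy=3))
E
```

```text
[ 0.54372236 -0.24631377  0.04898731] [ 0.06039382 -0.09813887 -1.23211104]
top long (1192, array([534.6, 222.2]), array([144.3,  99.4]), 80.4, np.float64(0.041), array([533. , 220.5])) base [-46.2 258.4]
top short (91, array([ 629.9, -205.5]), array([24.8, 53.9]), 59.2, np.float64(0.0413), array([ 629.3, -207.1])) base [  31.6 -172.8]
side long (1301, array([533.7, 216.3]), array([160.4,  98.1]), 79.9, np.float64(0.0402), array([534.1, 227.6])) base [-47.3 252.5]
side short (540, array([ 591.3, -251.4]), array([124.4, 120.6]), 5.9, np.float64(0.0394), array([ 594.1, -232.3])) base [  -8.9 -217.1]
```

View pics/side1.png

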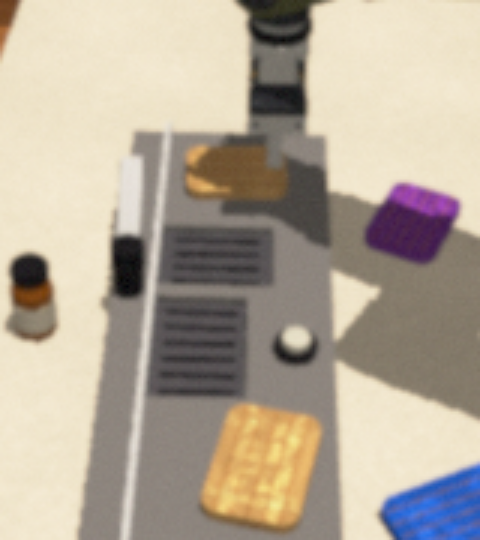

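The side view doesn't clearly show that the short lid has moved; the finger seems to be over its near edge at crop pixel (275,165). I'll check with depth profiles.

```bash
python3 - <<'E'
from h import *
d=np.load("side0.npz"); c=viewer.camera("side"); X1=pts(c); X0=d["X"]
for v in (160,164,168,172):
    print(v,"before",[f"{a[0]*1e3:.0f}/{a[1]*1e3:.0f}/{a[2]*1e3:.0f}" for a in X0[v,296:344:2]])
    print(v,"now   ",[f"{a[0]*1e3:.0f}/{a[1]*1e3:.0f}/{a[2]*1e3:.0f}" for a in X1[v,296:344:2]])
    print("rgb", d["img"][v,296:344:4].mean(-1).astype(int), c["img"][v,296:344:4].mean(-1).astype(int), (c["img"][v,296:344:4,0].astype(int)-c["img"][v,296:344:4,2]))
E
```

```text
160 before ['680/-287/27', '673/-291/24', '665/-287/28', '656/-276/36', '647/-269/42', '640/-275/38', '632/-269/43', '626/-280/35', '618/-274/40', '610/-272/42', '603/-280/37', '595/-273/42', '588/-278/39', '580/-278/39', '572/-277/41', '565/-285/35', '557/-278/41', '550/-281/39', '542/-285/36', '535/-303/23', '527/-307/21', '520/-302/25', '512/-298/29', '504/-299/28']
160 now    ['681/-292/22', '673/-291/23', '665/-292/24', '655/-267/43', '648/-277/36', '641/-276/38', '633/-277/37', '625/-271/42', '617/-270/43', '610/-275/40', '603/-279/37', '595/-277/40', '587/-275/41', '580/-282/37', '572/-276/41', '565/-279/39', '557/-279/40', '548/-217/88', '541/-217/88', '535/-293/31', '527/-306/22', '520/-298/28', '512/-302/25', '504/-302/26']
rgb [171 132 152 168 157 155 154 162 176 144 132 129] [174 131 153 129  87  79  83  86  92 113 131 130] [ 16  17 109  97  59  63  61  63  42  12  18  16]
164 before ['677/-261/28', '670/-263/26', '663/-272/20', '653/-249/39', '645/-244/42', '638/-249/39', '631/-248/40', '623/-251/38', '616/-250/40', '608/-248/42', '600/-246/44', '593/-253/39', '586/-251/
[... 1767 characters left out ...]
-200/43', '576/-211/36', '568/-208/38', '561/-208/39', '554/-208/40', '546/-212/36', '539/-210/39', '532/-204/44', '525/-230/24', '517/-234/21', '510/-228/26', '502/-230/25']
172 now    ['672/-214/27', '665/-216/25', '658/-219/24', '648/-198/41', '641/-195/44', '633/-198/42', '626/-197/44', '619/-200/42', '612/-201/41', '605/-204/39', '597/-202/41', '590/-210/35', '583/-203/42', '575/-203/42', '568/-204/41', '561/-207/40', '553/-204/43', '546/-207/41', '539/-208/41', '532/-208/41', '524/-223/30', '517/-223/30', '510/-226/28', '502/-228/26']
rgb [137 124 137 167 145 150 145 151 170 144 122 131] [141 125 143 175 116 101  83  84  87  84  72  73] [ 15  17 108 119  88  76  59  61  63  63  20   7]
```

The depth confirms it: the lid hasn't moved, and the fingertips sit about 15 mm higher than I calculated, passing over the lid. I'll back off and find the tip height by touching the deck.

>>> step_arm(
  plan=[
    {"dx":-0.3,"dy":0,"dz":0,"rx":0,"ry":0,"rz":0,"claw":0.7},
    {"dx":-0.3,"dy":0,"dz":0,"rx":0,"ry":0,"rz":0,"claw":0.7},
    {"dx":0,"dy":0,"dz":0.04,"rx":0,"ry":0,"rz":0,"claw":0.7},
    {"dx":0,"dy":0,"dz":0.03,"rx":0,"ry":0,"rz":0,"claw":0.7},
    {"dx":0,"dy":0,"dz":0,"rx":0,"ry":0,"rz":0,"claw":0.7},
  ],
)

```text
time_s: 3.55
ee_pos: [0.484, -0.2488, 0.0419]
eef_rot: [-3.142, 0.0, 0.04]
force: [0.5, -0.1, -0.2]
grip_width: 0.0282
grip_force: 0.0
```

```bash
python3 - <<'E'
from h import *
print(ctrl.tcp_to_tips,[a for a in dir(ctrl) if a[0]!="_"])
c=viewer.camera("side"); X=pts(c); x,y,z=X[...,0],X[...,1],X[...,2]
im=c["img"][130:200,290:370]; cv2.imwrite("pics/side2.png",cv2.resize(im[...,::-1],None,fx=7,fy=7,interpolation=cv2.INTER_CUBIC))
E
```

```text
0.017 ['MotionError', 'tcp_to_tips']
```

View pics/side2.png

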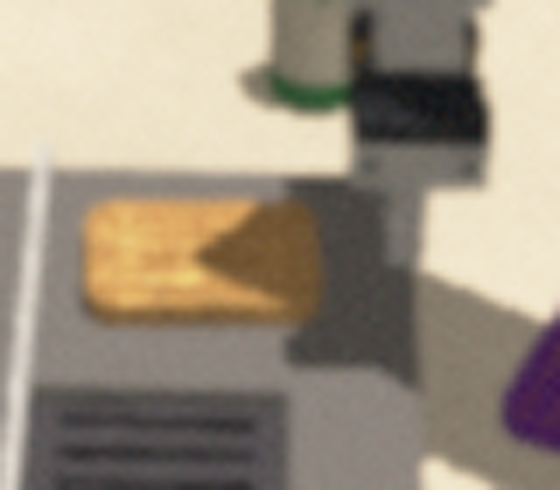

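The finger's bottom shows at crop (400,268), above where the deck would be. At TCP z 0.042 there's still no contact, so I'll probe lower.

>>> step_arm(
  plan=[
    {"dx":0,"dy":0,"dz":0.03,"rx":0,"ry":0,"rz":0,"claw":0.7},
    {"dx":0,"dy":0,"dz":0.03,"rx":0,"ry":0,"rz":0,"claw":0.7},
    {"dx":0,"dy":0,"dz":0,"rx":0,"ry":0,"rz":0,"claw":0.7},
  ],
)

```text
time_s: 3.9
ee_pos: [0.4835, -0.2486, 0.0355]
eef_rot: [-3.141, 0.001, 0.04]
force: [-0.6, 0.2, 0.0]
grip_width: 0.0281
grip_force: 0.0
```

>>> step_arm(
  plan=[
    {"dx":0,"dy":0,"dz":0.03,"rx":0,"ry":0,"rz":0,"claw":0.7},
    {"dx":0,"dy":0,"dz":0,"rx":0,"ry":0,"rz":0,"claw":0.7},
  ],
)

```text
time_s: 4.1
ee_pos: [0.4835, -0.2487, 0.0328]
eef_rot: [-3.141, 0.0, 0.04]
force: [0.2, 0.3, -0.2]
grip_width: 0.0282
grip_force: 0.0
```

>>> step_arm(
  plan=[
    {"dx":0.1,"dy":0,"dz":0,"rx":0,"ry":0,"rz":0,"claw":0.7},
    {"dx":0,"dy":0,"dz":0.02,"rx":0,"ry":0,"rz":0,"claw":0.7},
    {"dx":0,"dy":0,"dz":0.02,"rx":0,"ry":0,"rz":0,"claw":0.7},
    {"dx":0,"dy":0,"dz":0,"rx":0,"ry":0,"rz":0,"claw":0.7},
  ],
)

```text
time_s: 4.5
ee_pos: [0.4934, -0.2482, 0.0287]
eef_rot: [-3.141, 0.001, 0.04]
force: [0.4, -0.3, -0.1]
grip_width: 0.0281
grip_force: 0.0
```

```bash
python3 - <<'E'
from h import *
o=telemetry.get_obs(); print(o["ee_pos"],o["force"])
c=viewer.camera("side"); X=pts(c)
im=c["img"][130:200,290:370]; cv2.imwrite("pics/side3.png",cv2.resize(im[...,::-1],None,fx=7,fy=7,interpolation=cv2.INTER_CUBIC))
for v in range(154,180,2): print(v,[f"{a[0]*1e3:.0f}/{a[1]*1e3:.0f}/{a[2]*1e3:.0f}" for a in X[v,336:352:2]])
# projection of predicted tips
K=np.array([[c["fx"],0,c["cx"]],[0,c["fy"],c["cy"]],[0,0,1.]]);e=o["ee_pos"]
P=np.array([e+[0,a,b] for a in(-.0265,-.014,.014,.0265) for b in (-.017,0,.017,.03)])
print(np.round(cv2.projectPoints(P,cv2.Rodrigues(np.array(c["R"]))[0],np.array(c["t"]),K,np.array(c["dist"],float))[0].reshape(4,4,2),1))
E
```

```text
[ 0.4934063  -0.24823844  0.02871881] [ 0.4171269  -0.27147678 -0.09898926]
154 ['529/-378/-3', '520/-160/158', '513/-159/159', '507/-156/162', '500/-157/162', '493/-161/159', '486/-160/160', '480/-161/160']
156 ['527/-166/145', '520/-165/146', '513/-162/149', '506/-169/144', '499/-164/148', '493/-170/144', '486/-171/144', '479/-166/148']
158 ['526/-164/138', '520/-169/135', '513/-163/140', '506/-169/136', '499/-165/139', '492/-164/140', '485/-166/139', '479/-162/143']
160 ['527/-303/24', '520/-303/24', '512/-302/25', '505/-230/81', '498/-219/89', '491/-219/90', '480/-340/-1', '473/-344/-3']
162 ['527/-289/25', '519/-293/23', '512/-288/27', '505/-221/79', '497/-223/77', '490/-221/80', '481/-294/24', '473/-323/3']
164 ['526/-274/27', '519/-274/27', '511/-279/24', '504/-219/71', '497/-220/71', '490/-217/73', '481/-279/26', '472/-315/-1']
166 ['526/-260/29', '518/-266/24', '511/-263/27', '504/-225/57', '496/-218/63', '489/-226/57', '481/-273/22', '472/-306/-4']
168 ['525/-254/23', '518/-255/23', '510/-256/23', '503/-225/48', '496/-222/51', '489/-221/52', '480/-259/23', '472/-293/-4']
17
[... 186 characters left out ...]
, '495/-227/28', '487/-229/27', '480/-229/28', '471/-266/-2']
174 ['524/-217/25', '517/-216/26', '509/-216/27', '502/-217/26', '495/-218/26', '487/-215/29', '480/-219/26', '471/-256/-4']
176 ['524/-202/27', '516/-205/26', '509/-202/28', '502/-206/25', '494/-208/25', '487/-202/30', '479/-212/22', '471/-242/-2']
178 ['523/-192/27', '516/-192/26', '509/-195/25', '501/-197/23', '494/-194/26', '487/-193/28', '479/-194/27', '471/-234/-5']
[[[344.5 167.5]
  [344.7 164. ]
  [345.  160.4]
  [345.1 157.6]]

 [[344.4 169.6]
  [344.6 166. ]
  [344.9 162.4]
  [345.1 159.6]]

 [[344.2 174.2]
  [344.5 170.6]
  [344.7 167. ]
  [344.9 164.3]]

 [[344.1 176.3]
  [344.4 172.8]
  [344.6 169.1]
  [344.8 166.4]]]
```

View pics/side3.png

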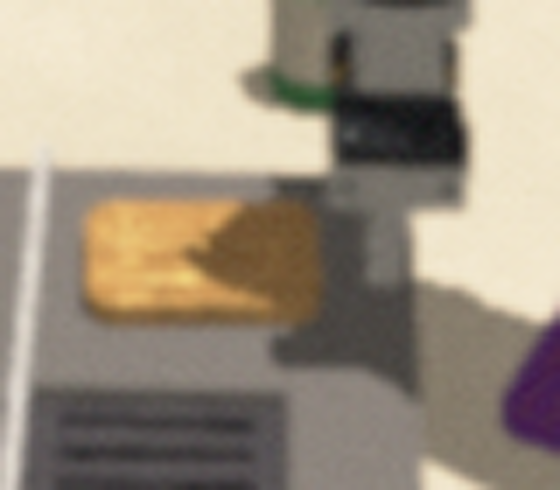

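The finger now ends at about z 0.033 with the TCP reading at 0.029. So the real tips are about 4 mm above the reported TCP height, and the body depth agrees with that; x and y match. I'll go on with that offset.

>>> step_arm(
  plan=[
    {"dx":0.05,"dy":0,"dz":0.02,"rx":0,"ry":0,"rz":0,"claw":0.7},
    {"dx":0.08,"dy":0,"dz":0,"rx":0,"ry":0,"rz":0,"claw":0.7},
    {"dx":0.08,"dy":0,"dz":0,"rx":0,"ry":0,"rz":0,"claw":0.7},
    {"dx":0.08,"dy":0,"dz":0,"rx":0,"ry":0,"rz":0,"claw":0.7},
    {"dx":0.08,"dy":0,"dz":0,"rx":0,"ry":0,"rz":0,"claw":0.7},
    {"dx":0.06,"dy":0,"dz":0,"rx":0,"ry":0,"rz":0,"claw":0.7},
  ],
)

```text
time_s: 5.15
ee_pos: [0.5373, -0.2466, 0.0271]
eef_rot: [3.142, 0.0, 0.04]
force: [-1.0, -0.1, 1.7]
grip_width: 0.0281
grip_force: 0.7
```

Contact now. I'll push on gently to the fence.

>>> step_arm(
  plan=[
    {"dx":0.03,"dy":0,"dz":0,"rx":0,"ry":0,"rz":0,"claw":0.7},
    {"dx":0.02,"dy":0,"dz":0,"rx":0,"ry":0,"rz":0,"claw":0.7},
    {"dx":0.02,"dy":0,"dz":0,"rx":0,"ry":0,"rz":0,"claw":0.7},
  ],
)

```text
time_s: 5.45
ee_pos: [0.5427, -0.2464, 0.027]
eef_rot: [-3.141, 0.002, 0.04]
force: [-17.1, -1.2, 11.8]
grip_width: 0.0285
grip_force: 8.5
```

>>> step_arm(
  plan=[
    {"dx":-0.3,"dy":0,"dz":0,"rx":0,"ry":0,"rz":0,"claw":0.7},
    {"dx":0,"dy":0,"dz":-0.3,"rx":0,"ry":0,"rz":-0.095,"claw":0.6},
    {"dx":0,"dy":0,"dz":-0.25,"rx":0,"ry":0,"rz":-0.095,"claw":0.6},
    {"dx":0,"dy":0,"dz":0,"rx":0,"ry":0,"rz":-0.095,"claw":0.6},
    {"dx":0,"dy":0,"dz":0,"rx":0,"ry":0,"rz":-0.095,"claw":0.6},
    {"dx":0,"dy":0,"dz":0,"rx":0,"ry":0,"rz":-0.095,"claw":0.6},
    {"dx":0,"dy":0,"dz":0,"rx":0,"ry":0,"rz":-0.095,"claw":0.6},
    {"dx":0,"dy":0,"dz":0,"rx":0,"ry":0,"rz":-0.095,"claw":0.6},
    {"dx":0,"dy":0,"dz":0,"rx":0,"ry":0,"rz":-0.095,"claw":0.6},
    {"dx":0,"dy":0,"dz":0,"rx":0,"ry":0,"rz":-0.095,"claw":0.6},
  ],
)

```text
time_s: 6.45
ee_pos: [0.5136, -0.2476, 0.0822]
eef_rot: [3.141, 0.0, 1.389]
force: [0.8, 0.0, 0.3]
grip_width: 0.0376
grip_force: 0.0
```

>>> step_arm(
  plan=[
    {"dx":0,"dy":0,"dz":0,"rx":0,"ry":0,"rz":-0.071,"claw":0.6},
    {"dx":0,"dy":0,"dz":0,"rx":0,"ry":0,"rz":-0.071,"claw":0.6},
    {"dx":-0.23,"dy":0.33,"dz":0,"rx":0,"ry":0,"rz":0,"claw":0.6},
    {"dx":-0.23,"dy":0.33,"dz":0,"rx":0,"ry":0,"rz":0,"claw":0.6},
    {"dx":-0.23,"dy":0.33,"dz":0,"rx":0,"ry":0,"rz":0,"claw":0.6},
    {"dx":0,"dy":0,"dz":0.25,"rx":0,"ry":0,"rz":0,"claw":0.6},
    {"dx":0,"dy":0,"dz":0.2,"rx":0,"ry":0,"rz":0,"claw":0.6},
  ],
)

```text
time_s: 7.15
ee_pos: [0.6154, -0.3135, 0.0358]
eef_rot: [3.141, 0.0, 1.606]
force: [-0.6, 0.6, -0.6]
grip_width: 0.0377
grip_force: 0.0
```

```bash
python3 - <<'E'
from h import *
o=telemetry.get_obs(); print(o["ee_pos"],o["eef_rot"],w2b(o["ee_pos"][:2]*1000))
c,X=look("side"); look("top")
im=c["img"][110:290,240:400]; cv2.imwrite("pics/side4.png",cv2.resize(im[...,::-1],None,fx=4,fy=3))
x,y,z=X[...,0],X[...,1],X[...,2]
m=(z>.034)&(z<.05)&(x>.5)&(x<.66)&(y>-.3)&(y<-.17); b=w2b(X[m][:,:2]*1000); print(np.percentile(b,[1,50,99],axis=0))
E
```

```text
[ 0.6154125  -0.31347765  0.03577228] [3.14138998e+00 5.54447397e-05 1.60594863e+00] [  12.69698569 -280.12866504]
side long (1306, array([534. , 216.4]), array([160.6,  98.1]), 80.1, np.float64(0.0401), array([534.2, 227.4])) base [-47.  252.6]
side short (565, array([ 615. , -253.1]), array([121.7, 123.7]), 0.4, np.float64(0.0395), array([ 614. , -238.8])) base [  14.7 -219.8]
top long (1190, array([534.9, 222.1]), array([143.3,  99.7]), 80.3, np.float64(0.0411), array([533.1, 220.3])) base [-45.9 258.3]
top short (399, array([ 634. , -218.5]), array([ 60.6, 120.6]), 60.2, np.float64(0.0414), array([ 635.4, -226. ])) base [  35.1 -186. ]
[[ -44.39406179 -256.35160327]
 [   7.92923625 -204.0404551 ]
 [  59.14859147 -159.39461661]]
```

>>> step_arm(
  plan=[
    {"dx":0.1,"dy":0,"dz":0.09,"rx":0,"ry":0,"rz":0,"claw":0.6},
    {"dx":0.1,"dy":0,"dz":0,"rx":0,"ry":0,"rz":0,"claw":0.6},
    {"dx":0.1,"dy":0,"dz":0,"rx":0,"ry":0,"rz":0,"claw":0.6},
    {"dx":0.1,"dy":0,"dz":0,"rx":0,"ry":0,"rz":0,"claw":0.6},
    {"dx":0.1,"dy":0,"dz":0,"rx":0,"ry":0,"rz":0,"claw":0.6},
    {"dx":0.1,"dy":0,"dz":0,"rx":0,"ry":0,"rz":0,"claw":0.6},
    {"dx":0.1,"dy":0,"dz":0,"rx":0,"ry":0,"rz":0,"claw":0.6},
    {"dx":0.1,"dy":0,"dz":0,"rx":0,"ry":0,"rz":0,"claw":0.6},
  ],
)

```text
time_s: 8.05
ee_pos: [0.6122, -0.2322, 0.0283]
eef_rot: [3.141, 0.0, 1.606]
force: [0.9, -1.1, 2.0]
grip_width: 0.0378
grip_force: 0.7
```

```bash
python3 - <<'E'
from h import *
o=telemetry.get_obs(); print(o["ee_pos"],o["force"],w2b(o["ee_pos"][:2]*1000))
c,X=look("side")
im=c["img"][110:260,250:370]; cv2.imwrite("pics/side5.png",cv2.resize(im[...,::-1],None,fx=4,fy=4))
E
```

```text
[ 0.61221362 -0.23224013  0.02831858] [ 0.85238575 -1.06068281  2.03467744] [  12.81434143 -198.82827248]
side long (1306, array([534. , 216.2]), array([158.6,  99.3]), 79.6, np.float64(0.0402), array([534.2, 227.4])) base [-47.  252.4]
side short (628, array([ 611.4, -186. ]), array([120.7, 123.3]), 89.3, np.float64(0.0395), array([ 611. , -170.7])) base [  13.9 -152.6]
```

View pics/side5.png

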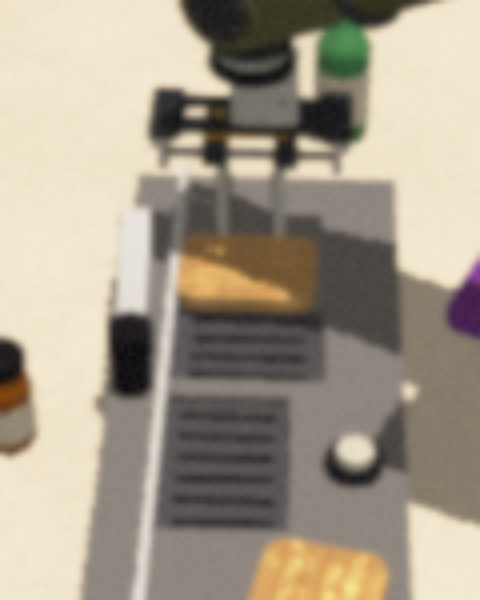

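>>> step_arm(
  plan=[
    {"dx":0.1,"dy":0,"dz":0.02,"rx":0,"ry":0,"rz":0,"claw":0.6},
    {"dx":0.1,"dy":0,"dz":0,"rx":0,"ry":0,"rz":0,"claw":0.6},
    {"dx":0.1,"dy":0,"dz":0,"rx":0,"ry":0,"rz":0,"claw":0.6},
    {"dx":0.1,"dy":0,"dz":0,"rx":0,"ry":0,"rz":0,"claw":0.6},
    {"dx":0.1,"dy":0,"dz":0,"rx":0,"ry":0,"rz":0,"claw":0.6},
    {"dx":0.1,"dy":0,"dz":0,"rx":0,"ry":0,"rz":0,"claw":0.6},
    {"dx":0.08,"dy":0,"dz":0,"rx":0,"ry":0,"rz":0,"claw":0.6},
    {"dx":0.08,"dy":0,"dz":0,"rx":0,"ry":0,"rz":0,"claw":0.6},
  ],
)

```text
time_s: 8.9
ee_pos: [0.6094, -0.1563, 0.0261]
eef_rot: [-3.141, -0.0, 1.606]
force: [0.1, -1.2, -0.6]
grip_width: 0.0376
grip_force: 0.3
```

```bash
python3 - <<'E'
from h import *
o=telemetry.get_obs(); print(o["ee_pos"],o["force"],w2b(o["ee_pos"][:2]*1000))
c,X=look("side"); look("top")
E
```

```text
[ 0.6093845 -0.1563377  0.0260903] [ 0.1307543  -1.20559073 -0.6107713 ] [  13.08353345 -122.87361923]
side long (1302, array([534.3, 216.4]), array([159.3, 100.8]), 78.5, np.float64(0.0399), array([534.1, 227.1])) base [-46.7 252.6]
side short (732, array([ 608.7, -108.5]), array([122.6, 115.4]), 1.0, np.float64(0.0341), array([608.7, -96.7])) base [ 14.4 -75. ]
top long (1194, array([534.5, 222.1]), array([144.9,  99.8]), 80.5, np.float64(0.0411), array([533. , 220.4])) base [-46.3 258.3]
top short (458, array([608.6, -84. ]), array([ 59.1, 120.8]), 89.7, np.float64(0.0339), array([618.8, -79.1])) base [ 15.3 -50.6]
```

>>> step_arm(
  plan=[
    {"dx":0.04,"dy":0,"dz":0,"rx":0,"ry":0,"rz":0,"claw":0.6},
    {"dx":0.04,"dy":0,"dz":0,"rx":0,"ry":0,"rz":0,"claw":0.6},
    {"dx":0.02,"dy":0,"dz":0,"rx":0,"ry":0,"rz":0,"claw":0.6},
    {"dx":0,"dy":0,"dz":0,"rx":0,"ry":0,"rz":0,"claw":0.6},
  ],
)

```text
time_s: 9.4
ee_pos: [0.6091, -0.1469, 0.0261]
eef_rot: [-3.142, -0.0, 1.606]
force: [0.5, 0.3, -0.3]
grip_width: 0.0379
grip_force: 0.0
```

```bash
python3 - <<'E'
from h import *
o=telemetry.get_obs(); print(o["ee_pos"],o["force"],w2b(o["ee_pos"][:2]*1000))
c,X=look("side"); x,y,z=X[...,0],X[...,1],X[...,2]
for a,b in ((-.14,-.12),(-.12,-.1),(-.1,-.08),(-.08,-.06)):
    m=(x>.56)&(x<.65)&(y>a)&(y<b)&(z<.05); print(a,np.median(z[m]))
E
```

```text
[ 0.60908714 -0.14694937  0.02614429] [ 0.45804312  0.2784504  -0.32873542] [  13.16935754 -113.48096869]
side long (1303, array([533.4, 216.3]), array([158.2,  97.9]), 80.0, np.float64(0.04), array([534.2, 227.3])) base [-47.6 252.6]
side short (643, array([608. , -94.3]), array([122.9, 105. ]), 1.0, np.float64(0.0298), array([607.5, -88.6])) base [ 14.2 -60.8]
-0.14 0.03081072262018443
-0.12 0.029977482863335417
-0.1 0.03010770937241554
-0.08 0.029587338154995032
```

The short lid is flat and fully down in its recess. Next is the long lid.

>>> step_arm(
  plan=[
    {"dx":-0.02,"dy":0,"dz":-0.48,"rx":0,"ry":0,"rz":0,"claw":0.4},
    {"dx":0.41,"dy":-0.167,"dz":-0.2,"rx":0,"ry":0,"rz":0,"claw":0.15},
    {"dx":0.415,"dy":-0.167,"dz":0,"rx":0,"ry":0,"rz":0,"claw":0.15},
    {"dx":0.415,"dy":-0.167,"dz":0,"rx":0,"ry":0,"rz":0,"claw":0.15},
    {"dx":0.415,"dy":-0.167,"dz":0,"rx":0,"ry":0,"rz":0,"claw":0.15},
    {"dx":0.415,"dy":-0.167,"dz":0,"rx":0,"ry":0,"rz":0,"claw":0.15},
    {"dx":0.415,"dy":-0.167,"dz":0,"rx":0,"ry":0,"rz":0,"claw":0.15},
    {"dx":0.415,"dy":-0.167,"dz":0,"rx":0,"ry":0,"rz":0,"claw":0.15},
    {"dx":0.415,"dy":-0.167,"dz":0,"rx":0,"ry":0,"rz":0,"claw":0.15},
    {"dx":0.415,"dy":-0.167,"dz":0,"rx":0,"ry":0,"rz":0,"claw":0.15},
  ],
)

```text
time_s: 10.45
ee_pos: [0.4449, 0.2197, 0.0944]
eef_rot: [3.141, -0.0, 1.606]
force: [0.1, 0.6, -0.5]
grip_width: 0.0796
grip_force: 0.0
```

>>> step_arm(
  plan=[
    {"dx":0,"dy":0,"dz":0,"rx":0,"ry":0,"rz":0.095,"claw":0.15},
    {"dx":0,"dy":0,"dz":0,"rx":0,"ry":0,"rz":0.095,"claw":0.15},
    {"dx":0,"dy":0,"dz":0,"rx":0,"ry":0,"rz":0.095,"claw":0.15},
    {"dx":0,"dy":0,"dz":0,"rx":0,"ry":0,"rz":0.095,"claw":0.15},
    {"dx":0,"dy":0,"dz":0,"rx":0,"ry":0,"rz":0.095,"claw":0.15},
    {"dx":0,"dy":0,"dz":0,"rx":0,"ry":0,"rz":0.095,"claw":0.15},
    {"dx":0,"dy":0,"dz":0,"rx":0,"ry":0,"rz":0.095,"claw":0.15},
    {"dx":0,"dy":0,"dz":0,"rx":0,"ry":0,"rz":0.095,"claw":0.15},
    {"dx":0,"dy":0,"dz":0,"rx":0,"ry":0,"rz":0.095,"claw":0.15},
    {"dx":0,"dy":0,"dz":0,"rx":0,"ry":0,"rz":0.095,"claw":0.15},
  ],
)

```text
time_s: 11.45
ee_pos: [0.4458, 0.2182, 0.0943]
eef_rot: [-3.141, -0.0, 0.108]
force: [0.5, -0.4, 0.7]
grip_width: 0.0797
grip_force: 0.0
```

>>> step_arm(
  plan=[
    {"dx":0,"dy":0,"dz":0.34,"rx":0,"ry":0,"rz":0.043,"claw":0.15},
    {"dx":0,"dy":0,"dz":0.335,"rx":0,"ry":0,"rz":0,"claw":0.15},
    {"dx":0.1,"dy":0,"dz":0,"rx":0,"ry":0,"rz":0,"claw":0.15},
    {"dx":0.1,"dy":0,"dz":0,"rx":0,"ry":0,"rz":0,"claw":0.15},
    {"dx":0.1,"dy":0,"dz":0,"rx":0,"ry":0,"rz":0,"claw":0.15},
    {"dx":0.08,"dy":0,"dz":0,"rx":0,"ry":0,"rz":0,"claw":0.15},
    {"dx":0.08,"dy":0,"dz":0,"rx":0,"ry":0,"rz":0,"claw":0.15},
    {"dx":0.08,"dy":0,"dz":0,"rx":0,"ry":0,"rz":0,"claw":0.15},
    {"dx":0.08,"dy":0,"dz":0,"rx":0,"ry":0,"rz":0,"claw":0.15},
    {"dx":0.08,"dy":0,"dz":0,"rx":0,"ry":0,"rz":0,"claw":0.15},
  ],
)

```text
time_s: 12.45
ee_pos: [0.5163, 0.2216, 0.0268]
eef_rot: [-3.141, -0.0, 0.047]
force: [-0.8, 0.3, 1.2]
grip_width: 0.0797
grip_force: 0.9
```

```bash
python3 - <<'E'
from h import *
o=telemetry.get_obs(); print(o["ee_pos"],o["force"],w2b(o["ee_pos"][:2]*1000))
look("side"); look("top")
E
```

```text
[0.51631085 0.22162752 0.02679393] [-0.82837252  0.27067361  1.23492278] [-64.49595867 258.57340797]
side long (1159, array([575.6, 226.6]), array([ 96., 161.]), 3.0, np.float64(0.0399), array([578.3, 245.6])) base [ -5.1 261.1]
side short (475, array([617.2, -93.7]), array([103.9, 104.6]), 89.5, np.float64(0.0297), array([623.9, -85.7])) base [ 23.4 -60.6]
top long (127, array([614. , 267.7]), array([28. , 81.9]), 15.1, np.float64(0.0412), array([609.8, 274.2])) base [ 35.  300.6]
top short (968, array([607.4, -93.9]), array([126.8,  91.5]), 0.6, np.float64(0.0314), array([606.1, -93.7])) base [ 13.6 -60.4]
```

>>> step_arm(
  plan=[
    {"dx":0.08,"dy":0,"dz":0,"rx":0,"ry":0,"rz":0.002,"claw":0.15},
    {"dx":0.08,"dy":0,"dz":0,"rx":0,"ry":0,"rz":0,"claw":0.15},
    {"dx":0.08,"dy":0,"dz":0,"rx":0,"ry":0,"rz":0,"claw":0.15},
    {"dx":0.05,"dy":0,"dz":0,"rx":0,"ry":0,"rz":0,"claw":0.15},
    {"dx":0.03,"dy":0,"dz":0,"rx":0,"ry":0,"rz":0,"claw":0.15},
    {"dx":0.03,"dy":0,"dz":0,"rx":0,"ry":0,"rz":0,"claw":0.15},
  ],
)

```text
time_s: 13.15
ee_pos: [0.5505, 0.223, 0.0266]
eef_rot: [3.141, 0.001, 0.043]
force: [-19.4, -1.0, 9.1]
grip_width: 0.08
grip_force: 10.1
```

>>> step_arm(
  plan=[
    {"dx":-0.3,"dy":0,"dz":0,"rx":0,"ry":0,"rz":0,"claw":0.3},
    {"dx":0,"dy":0,"dz":-0.3,"rx":0,"ry":0,"rz":-0.095,"claw":0.6},
    {"dx":0,"dy":0,"dz":-0.25,"rx":0,"ry":0,"rz":-0.095,"claw":0.6},
    {"dx":0,"dy":0,"dz":0,"rx":0,"ry":0,"rz":-0.095,"claw":0.6},
    {"dx":0,"dy":0,"dz":0,"rx":0,"ry":0,"rz":-0.095,"claw":0.6},
    {"dx":0,"dy":0,"dz":0,"rx":0,"ry":0,"rz":-0.095,"claw":0.6},
    {"dx":0,"dy":0,"dz":0,"rx":0,"ry":0,"rz":-0.095,"claw":0.6},
    {"dx":0,"dy":0,"dz":0,"rx":0,"ry":0,"rz":-0.095,"claw":0.6},
    {"dx":0,"dy":0,"dz":0,"rx":0,"ry":0,"rz":-0.095,"claw":0.6},
    {"dx":0,"dy":0,"dz":0,"rx":0,"ry":0,"rz":-0.095,"claw":0.6},
  ],
)

```text
time_s: 14.15
ee_pos: [0.5208, 0.2218, 0.0818]
eef_rot: [3.141, -0.0, 1.393]
force: [0.2, -0.6, 0.2]
grip_width: 0.0376
grip_force: 0.0
```

```bash
python3 - <<'E'
from h import *
o=telemetry.get_obs(); print(o["ee_pos"],o["eef_rot"],w2b(o["ee_pos"][:2]*1000))
c,X=look("side"); look("top"); x,y,z=X[...,0],X[...,1],X[...,2]
m=(z>.034)&(z<.05)&(x>.5)&(x<.665)&(y>.1)&(y<.36); print(np.percentile(w2b(X[m][:,:2]*1000),[1,50,99],axis=0))
E
```

```text
[0.52082023 0.22180808 0.08176161] [ 3.14110826e+00 -1.64761764e-04  1.39257961e+00] [-59.9829594  258.56988821]
side long (1296, array([607.4, 229.2]), array([ 96.2, 159.5]), 2.7, np.float64(0.0401), array([607., 241.])) base [ 26.8 262.4]
side short (514, array([621.3, -96.1]), array([ 96.1, 109.1]), 0.3, np.float64(0.0302), array([621. , -88.8])) base [ 27.4 -63.2]
top long (106, array([651.2, 211.3]), array([91.7, 21.3]), 79.3, np.float64(0.041), array([646.6, 200.7])) base [ 69.9 242.8]
top short (978, array([606.7, -94.1]), array([125.6,  91.9]), 0.8, np.float64(0.0312), array([606., -94.])) base [ 12.9 -60.6]
[[-17.2679095  186.43339821]
 [ 34.03116999 276.36781669]
 [ 81.86241543 360.74892279]]
```

>>> step_arm(
  plan=[
    {"dx":0,"dy":0,"dz":0,"rx":0,"ry":0,"rz":-0.07,"claw":0.6},
    {"dx":0,"dy":0,"dz":0,"rx":0,"ry":0,"rz":-0.069,"claw":0.6},
    {"dx":0.342,"dy":0.29,"dz":0,"rx":0,"ry":0,"rz":0,"claw":0.6},
    {"dx":0.342,"dy":0.29,"dz":0,"rx":0,"ry":0,"rz":0,"claw":0.6},
    {"dx":0.342,"dy":0.29,"dz":0,"rx":0,"ry":0,"rz":0,"claw":0.6},
    {"dx":0,"dy":0,"dz":0.25,"rx":0,"ry":0,"rz":0,"claw":0.6},
    {"dx":0,"dy":0,"dz":0.2,"rx":0,"ry":0,"rz":0,"claw":0.6},
    {"dx":0,"dy":0,"dz":0.1,"rx":0,"ry":0,"rz":0,"claw":0.6},
  ],
)

```text
time_s: 15.05
ee_pos: [0.6034, 0.3271, 0.0244]
eef_rot: [-3.139, 0.001, 1.601]
force: [-0.7, 0.1, -0.6]
grip_width: 0.0376
grip_force: 0.0
```

>>> step_arm(
  plan=[
    {"dx":-0.05,"dy":0,"dz":-0.025,"rx":0,"ry":0,"rz":-0.006,"claw":0.6},
    {"dx":-0.1,"dy":0,"dz":0,"rx":0,"ry":0,"rz":0,"claw":0.6},
    {"dx":-0.1,"dy":0,"dz":0,"rx":0,"ry":0,"rz":0,"claw":0.6},
    {"dx":-0.1,"dy":0,"dz":0,"rx":0,"ry":0,"rz":0,"claw":0.6},
    {"dx":-0.1,"dy":0,"dz":0,"rx":0,"ry":0,"rz":0,"claw":0.6},
    {"dx":-0.1,"dy":0,"dz":0,"rx":0,"ry":0,"rz":0,"claw":0.6},
    {"dx":-0.1,"dy":0,"dz":0,"rx":0,"ry":0,"rz":0,"claw":0.6},
  ],
)

```text
time_s: 15.75
ee_pos: [0.607, 0.2614, 0.0294]
eef_rot: [3.141, -0.0, 1.614]
force: [-0.8, 1.5, 2.1]
grip_width: 0.0374
grip_force: 0.9
```

```bash
python3 - <<'E'
from h import *
o=telemetry.get_obs(); print(o["ee_pos"],o["eef_rot"],o["force"],w2b(o["ee_pos"][:2]*1000))
c,X=look("side"); look("top"); cv2.imwrite("pics/side6.png",cv2.resize(c["img"][140:320,250:380][...,::-1],None,fx=3,fy=3))
E
```

```text
[0.60700687 0.26143237 0.02941915] [ 3.14126138e+00 -1.50903367e-04  1.61385315e+00] [-0.76251332  1.54735326  2.07153821] [ 27.74817407 294.6457669 ]
side long (200, array([611.7, 237.6]), array([36.9, 68.3]), 7.7, np.float64(0.0399), array([611.9, 233.3])) base [ 31.5 270.6]
side short (26, array([581.1, -88. ]), array([57. , 10.1]), 45.1, np.float64(0.0305), array([579.6, -89. ])) base [-12.4 -53.4]
top long (467, array([610.2, 141.7]), array([96.4, 69.7]), 5.1, np.float64(0.0412), array([614.7, 137.8])) base [ 26.1 174.9]
top short (968, array([606.9, -94.2]), array([125.2,  91.9]), 0.8, np.float64(0.0309), array([605.8, -93.8])) base [ 13.1 -60.7]
```

View pics/side6.png

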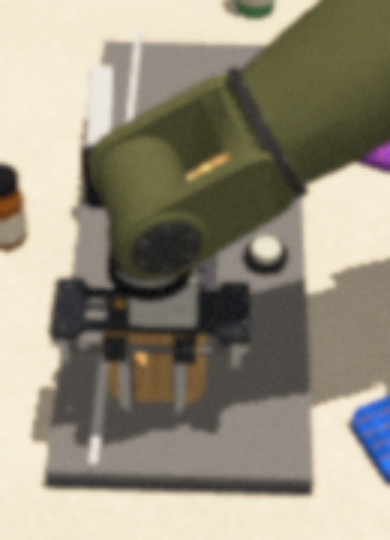

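>>> step_arm(
  plan=[
    {"dx":-0.1,"dy":0,"dz":0.02,"rx":0,"ry":0,"rz":0,"claw":0.6},
    {"dx":-0.1,"dy":0,"dz":0,"rx":0,"ry":0,"rz":0,"claw":0.6},
    {"dx":-0.1,"dy":0,"dz":0,"rx":0,"ry":0,"rz":0,"claw":0.6},
    {"dx":-0.1,"dy":0,"dz":0,"rx":0,"ry":0,"rz":0,"claw":0.6},
    {"dx":-0.1,"dy":0,"dz":0,"rx":0,"ry":0,"rz":0,"claw":0.6},
    {"dx":-0.1,"dy":0,"dz":0,"rx":0,"ry":0,"rz":0,"claw":0.6},
    {"dx":-0.1,"dy":0,"dz":0,"rx":0,"ry":0,"rz":0,"claw":0.6},
    {"dx":-0.1,"dy":0,"dz":0,"rx":0,"ry":0,"rz":0,"claw":0.6},
    {"dx":-0.1,"dy":0,"dz":0,"rx":0,"ry":0,"rz":0,"claw":0.6},
  ],
)

```text
time_s: 16.75
ee_pos: [0.6108, 0.1716, 0.0272]
eef_rot: [3.141, -0.0, 1.614]
force: [0.3, 0.0, -1.0]
grip_width: 0.0377
grip_force: 0.4
```

```bash
python3 - <<'E'
from h import *
o=telemetry.get_obs(); print(o["ee_pos"],o["eef_rot"],o["force"],w2b(o["ee_pos"][:2]*1000))
look("top")
E
```

```text
[0.61084212 0.17156903 0.02721524] [ 3.14147912e+00 -8.50195763e-06  1.61413148e+00] [ 0.28323546  0.01493068 -0.98879927] [ 27.91482934 204.70077842]
top long (538, array([612.8,  57.2]), array([94.4, 73.8]), 4.3, np.float64(0.0341), array([615.4,  54.2])) base [25.2 90.3]
top short (971, array([607., -94.]), array([125.9,  91.7]), 0.6, np.float64(0.031), array([606.1, -93.9])) base [ 13.2 -60.5]
```

>>> step_arm(
  plan=[
    {"dx":-0.1,"dy":0,"dz":0.01,"rx":0,"ry":0,"rz":0,"claw":0.6},
    {"dx":-0.1,"dy":0,"dz":0,"rx":0,"ry":0,"rz":0,"claw":0.6},
    {"dx":-0.1,"dy":0,"dz":0,"rx":0,"ry":0,"rz":0,"claw":0.6},
    {"dx":-0.05,"dy":0,"dz":0,"rx":0,"ry":0,"rz":0,"claw":0.6},
    {"dx":-0.05,"dy":0,"dz":0,"rx":0,"ry":0,"rz":0,"claw":0.6},
    {"dx":0,"dy":0,"dz":0,"rx":0,"ry":0,"rz":0,"claw":0.6},
  ],
)

```text
time_s: 17.4
ee_pos: [0.6126, 0.1319, 0.0262]
eef_rot: [3.142, 0.0, 1.614]
force: [0.2, 0.3, 0.0]
grip_width: 0.0376
grip_force: 0.0
```

```bash
python3 - <<'E'
from h import *
o=telemetry.get_obs(); print(o["ee_pos"],o["eef_rot"],o["force"],w2b(o["ee_pos"][:2]*1000))
c,X=look("top"); look("side"); x,y,z=X[...,0],X[...,1],X[...,2]
for a in np.arange(-.02,.16,.02):
    m=(x>.57)&(x<.65)&(y>a)&(y<a+.02)&(z<.05); print(round(a,2),m.sum(),np.round(np.median(z[m]),4))
E
```

```text
[0.61259889 0.13187079 0.02618376] [3.14155494e+00 1.08480403e-04 1.61365822e+00] [0.2071475  0.34803618 0.00085629] [ 28.05089542 164.96390987]
top long (424, array([615.6,  29.5]), array([96.3, 54.1]), 0.8, np.float64(0.0314), array([617.5,  25.7])) base [26.9 62.6]
top short (973, array([607.8, -93.5]), array([125. ,  90.6]), 0.6, np.float64(0.0312), array([606.2, -93.6])) base [ 14.1 -60. ]
side long (216, array([619.1,  90.5]), array([35.7, 72.4]), 5.5, np.float64(0.03), array([618.7,  93.3])) base [ 32.9 123.4]
side short (142, array([565.8, -85.2]), array([38.7, 78.2]), 3.9, np.float64(0.0299), array([566.5, -80.1])) base [-27.6 -50. ]
-0.02 142 0.0313
0.0 142 0.0314
0.02 143 0.0316
0.04 138 0.0313
0.06 120 0.031
0.08 10 0.0315
0.1 0 nan
0.12 0 nan
0.14 0 nan
  return _methods._mean(a, axis=axis, dtype=dtype,
  ret = ret.dtype.type(ret / rcount)
```

Both lids are down and flat at z 0.031. Now for the lamp: raise, close the fingers, and go behind the bar.

>>> step_arm(
  plan=[
    {"dx":0.01,"dy":0,"dz":-0.48,"rx":0,"ry":0,"rz":0,"claw":0.6},
    {"dx":-0.25,"dy":0,"dz":-0.4,"rx":0,"ry":0,"rz":0,"claw":1},
    {"dx":-0.48,"dy":0,"dz":0,"rx":0,"ry":0,"rz":0,"claw":1},
    {"dx":-0.48,"dy":0,"dz":0,"rx":0,"ry":0,"rz":0,"claw":1},
    {"dx":-0.48,"dy":0,"dz":0,"rx":0,"ry":0,"rz":0,"claw":1},
    {"dx":-0.48,"dy":0,"dz":0,"rx":0,"ry":0,"rz":0,"claw":1},
    {"dx":-0.48,"dy":0,"dz":0,"rx":0,"ry":0,"rz":0,"claw":1},
    {"dx":0,"dy":0.39,"dz":0,"rx":0,"ry":0,"rz":0,"claw":1},
    {"dx":0,"dy":0.39,"dz":0,"rx":0,"ry":0,"rz":0,"claw":1},
    {"dx":0,"dy":0.39,"dz":0,"rx":0,"ry":0,"rz":0,"claw":1},
  ],
)

```text
time_s: 18.5
ee_pos: [0.7421, -0.1264, 0.1145]
eef_rot: [3.141, 0.0, 1.614]
force: [0.2, 0.0, -0.1]
grip_width: 0.0004
grip_force: 0.0
```

```bash
python3 - <<'E'
from h import *
o=telemetry.get_obs(); print(o["ee_pos"],o["eef_rot"],o["grip_width"],w2b(o["ee_pos"][:2]*1000))
c,X=look("top"); x,y,z=X[...,0],X[...,1],X[...,2]; im=c["img"].astype(int)
m=(x>.57)&(x<.65)&(y>-.01)&(y<.12); print(np.round(np.nanpercentile(z[m],[5,50,95]),4))
c,X=look("side"); x,y,z=X[...,0],X[...,1],X[...,2]; im=c["img"].astype(int)
b=(z>.072)&(z<.1)&(x>.6)&(x<.75)&(y>-.25)&(y<-.05)&(im.mean(2)>95); p=X[b]; print(len(p),np.median(p,0))
E
```

```text
[ 0.74209418 -0.12635535  0.1144578 ] [3.14115792e+00 1.25106607e-04 1.61356772e+00] 0.00035297424699142496 [146.90571794 -98.32926818]
top long (1012, array([614. ,  62.7]), array([ 97.8, 122.4]), 2.1, np.float64(0.0311), array([613.3,  60.3])) base [26.6 95.8]
top short (146, array([616. ,  -9.3]), array([96.1, 16.9]), 0.8, np.float64(0.0313), array([618.5,  -8.1])) base [25.7 23.8]
[0.0258 0.0312 0.0361]
side long (853, array([615. ,  62.7]), array([ 98.4, 126.9]), 1.1, np.float64(0.03), array([615.3,  66.7])) base [27.6 95.8]
side short (640, array([608.1, -94.7]), array([122.5, 106. ]), 4.3, np.float64(0.0298), array([607.4, -88.2])) base [ 14.3 -61.2]
216 [ 0.70843735 -0.12022135  0.0856286 ]
```

```bash
python3 - <<'E'
from h import *
for n in ("top0","side0"):
    X=np.load(n+".npz")["X"]; m=(X[...,0]>.66)&(X[...,0]<.74)&(X[...,1]>-.07)&(X[...,1]<.01); print(n,np.nanpercentile(X[m][:,2],[50,90,99,100]))
E
```

```text
top0 [0.03947678 0.09393015 0.09848055 0.10143314]
side0 [0.04135061 0.09088762 0.094677   0.09816299]
```

>>> step_arm(
  plan=[
    {"dx":0,"dy":0.02,"dz":0.3,"rx":0,"ry":0,"rz":0,"claw":1},
    {"dx":0,"dy":0,"dz":0.3,"rx":0,"ry":0,"rz":0,"claw":1},
    {"dx":-0.03,"dy":-0.08,"dz":0,"rx":0,"ry":0,"rz":0,"claw":1},
    {"dx":-0.03,"dy":-0.08,"dz":0,"rx":0,"ry":0,"rz":0,"claw":1},
  ],
)

```text
time_s: 19.0
ee_pos: [0.726, -0.1323, 0.0527]
eef_rot: [-3.14, -0.001, 1.615]
force: [2.3, 1.2, -0.4]
grip_width: 0.0001
grip_force: 0.7
```

>>> step_arm(
  plan=[
    {"dx":-0.02,"dy":-0.12,"dz":0,"rx":0,"ry":0,"rz":0,"claw":1},
    {"dx":-0.01,"dy":-0.12,"dz":0,"rx":0,"ry":0,"rz":0,"claw":1},
    {"dx":0,"dy":-0.12,"dz":0,"rx":0,"ry":0,"rz":0,"claw":1},
    {"dx":0,"dy":-0.12,"dz":0,"rx":0,"ry":0,"rz":0,"claw":1},
    {"dx":0.03,"dy":-0.11,"dz":0,"rx":0,"ry":0,"rz":0,"claw":1},
    {"dx":0.03,"dy":-0.11,"dz":0,"rx":0,"ry":0,"rz":0,"claw":1},
    {"dx":0.04,"dy":-0.11,"dz":0,"rx":0,"ry":0,"rz":0,"claw":1},
    {"dx":0.05,"dy":-0.1,"dz":0,"rx":0,"ry":0,"rz":0,"claw":1},
    {"dx":0.07,"dy":-0.09,"dz":0,"rx":0,"ry":0,"rz":0,"claw":1},
    {"dx":0.08,"dy":-0.09,"dz":0,"rx":0,"ry":0,"rz":0,"claw":1},
  ],
)

```text
time_s: 20.0
ee_pos: [0.6163, -0.1103, 0.0546]
eef_rot: [3.141, 0.0, 1.614]
force: [2.1, -0.9, -0.0]
grip_width: 0.0007
grip_force: 0.6
```

```bash
cat >> h.py <<'E'
def bar(n="side"):
    c=viewer.camera(n); X=pts(c); x,y,z=X[...,0],X[...,1],X[...,2]; im=c["img"].astype(int)
    m=(z>.07)&(z<.1)&(x>.5)&(x<.75)&(y>-.25)&(y<.03)&(im.mean(2)>120)&(im.max(2)-im.min(2)<40); p=X[m]
    b=w2b(p[:,:2]*1000)-[105,0]; k=np.hypot(*b.T)>40; b=b[k]
    th=np.arctan2(-b[:,1],-b[:,0]); print(n,"bar pts",len(b),"theta med",np.median(th),"r",np.percentile(np.hypot(*b.T),[5,50,95])); return c
E
python3 - <<'E'
from h import *
o=telemetry.get_obs(); print(o["ee_pos"],o["force"],w2b(o["ee_pos"][:2]*1000))
bar("side"); bar("top")
E
```

```text
[ 0.61630791 -0.11025753  0.05456562] [ 2.11418196 -0.86329734 -0.00622744] [ 21.88073764 -77.11418735]
side bar pts 246 theta med 0.4242365300992442 r [ 44.55448889  98.19922258 158.80396946]
top bar pts 36 theta med 0.34697770471783584 r [41.92788164 50.09064872 64.75100197]
```

>>> step_arm(
  plan=[
    {"dx":0.09,"dy":-0.08,"dz":0,"rx":0,"ry":0,"rz":0,"claw":1},
    {"dx":0.1,"dy":-0.06,"dz":0,"rx":0,"ry":0,"rz":0,"claw":1},
    {"dx":0.1,"dy":-0.05,"dz":0,"rx":0,"ry":0,"rz":0,"claw":1},
    {"dx":0.1,"dy":-0.03,"dz":0,"rx":0,"ry":0,"rz":0,"claw":1},
    {"dx":0.08,"dy":0,"dz":0,"rx":0,"ry":0,"rz":0,"claw":1},
    {"dx":0.04,"dy":0,"dz":0,"rx":0,"ry":0,"rz":0,"claw":1},
    {"dx":0.03,"dy":0,"dz":0,"rx":0,"ry":0,"rz":0,"claw":1},
  ],
)

```text
time_s: 20.8
ee_pos: [0.5928, -0.0572, 0.0541]
eef_rot: [-3.141, -0.0, 1.615]
force: [-0.1, -1.2, -0.0]
grip_width: 0.0001
grip_force: 0.5
```

```bash
python3 - <<'E'
from h import *
o=telemetry.get_obs(); print(o["ee_pos"],o["force"],w2b(o["ee_pos"][:2]*1000))
bar("side")
E
```

```text
[ 0.59278545 -0.05715598  0.05407334] [-0.05166619 -1.18305835 -0.02017604] [  0.54379228 -23.09738242]
side bar pts 242 theta med -0.09754157479558248 r [ 46.06992309 109.53457854 158.00739643]
```

>>> step_arm(
  plan=[
    {"dx":0.02,"dy":0,"dz":0,"rx":0,"ry":0,"rz":0,"claw":1},
    {"dx":0.02,"dy":0,"dz":0,"rx":0,"ry":0,"rz":0,"claw":1},
  ],
)

```text
time_s: 21.05
ee_pos: [0.5928, -0.0566, 0.0541]
eef_rot: [3.141, 0.005, 1.614]
force: [0.6, -31.1, -3.0]
grip_width: 0.0005
grip_force: 15.6
```

Lamp at its stop (31 N reaction). Backing off and going over the button.

>>> step_arm(
  plan=[
    {"dx":-0.22,"dy":0,"dz":0,"rx":0,"ry":0,"rz":0,"claw":1},
    {"dx":0,"dy":0,"dz":-0.48,"rx":0,"ry":0,"rz":0,"claw":1},
    {"dx":0,"dy":0,"dz":-0.2,"rx":0,"ry":0,"rz":0,"claw":1},
    {"dx":0.336,"dy":-0.204,"dz":0,"rx":0,"ry":0,"rz":0,"claw":1},
    {"dx":0.336,"dy":-0.204,"dz":0,"rx":0,"ry":0,"rz":0,"claw":1},
    {"dx":0.336,"dy":-0.204,"dz":0,"rx":0,"ry":0,"rz":0,"claw":1},
    {"dx":0.336,"dy":-0.204,"dz":0,"rx":0,"ry":0,"rz":0,"claw":1},
    {"dx":0,"dy":0,"dz":0.3,"rx":0,"ry":0,"rz":0,"claw":1},
  ],
)

```text
time_s: 21.85
ee_pos: [0.5064, 0.0581, 0.095]
eef_rot: [3.136, -0.001, 1.617]
force: [0.9, -0.2, -0.6]
grip_width: 0.0003
grip_force: 0.0
```

```bash
python3 - <<'E'
from h import *
o=telemetry.get_obs(); print(o["ee_pos"],o["force"],w2b(o["ee_pos"][:2]*1000))
bar("side"); c=bar("top")
E
```

```text
[0.50644796 0.05806183 0.09503789] [ 0.85929914 -0.182842   -0.59575908] [-81.02227053  95.54613984]
side bar pts 300 theta med -0.09804338432053016 r [ 44.96005799 101.77183119 160.42210286]
top bar pts 330 theta med 0.0022641351038117635 r [ 47.11985754 103.34098446 161.92492977]
```

>>> step_arm(
  plan=[
    {"dx":-0.03,"dy":0,"dz":0.25,"rx":0,"ry":0,"rz":0,"claw":1},
    {"dx":0,"dy":0,"dz":0.2,"rx":0,"ry":0,"rz":0,"claw":1},
    {"dx":0,"dy":0,"dz":0.03,"rx":0,"ry":0,"rz":0,"claw":1},
    {"dx":0,"dy":0,"dz":0.03,"rx":0,"ry":0,"rz":0,"claw":1},
    {"dx":0,"dy":0,"dz":0,"rx":0,"ry":0,"rz":0,"claw":1},
  ],
)

```text
time_s: 22.45
ee_pos: [0.5069, 0.0518, 0.0421]
eef_rot: [3.141, 0.0, 1.614]
force: [-1.5, -1.2, 3.0]
grip_width: 0.0005
grip_force: 1.5
```

Button contact at 3 N; press further.

>>> step_arm(
  plan=[
    {"dx":0,"dy":0,"dz":0.02,"rx":0,"ry":0,"rz":0,"claw":1},
    {"dx":0,"dy":0,"dz":0.02,"rx":0,"ry":0,"rz":0,"claw":1},
    {"dx":0,"dy":0,"dz":0,"rx":0,"ry":0,"rz":0,"claw":1},
  ],
)

```text
time_s: 22.75
ee_pos: [0.5071, 0.052, 0.0387]
eef_rot: [3.14, 0.0, 1.614]
force: [-4.8, -3.5, 16.6]
grip_width: 0.0004
grip_force: 8.2
```

Bottomed out at 16.6 N. Release, retreat and check.

>>> step_arm(
  plan=[
    {"dx":0,"dy":0,"dz":0,"rx":0,"ry":0,"rz":0,"claw":1},
    {"dx":0,"dy":0,"dz":-0.3,"rx":0,"ry":0,"rz":0,"claw":1},
    {"dx":0,"dy":0,"dz":-0.48,"rx":0,"ry":0,"rz":0,"claw":1},
    {"dx":0,"dy":-0.4,"dz":-0.2,"rx":0,"ry":0,"rz":0,"claw":1},
    {"dx":0,"dy":-0.4,"dz":0,"rx":0,"ry":0,"rz":0,"claw":1},
    {"dx":0,"dy":-0.4,"dz":0,"rx":0,"ry":0,"rz":0,"claw":1},
    {"dx":0,"dy":0,"dz":0,"rx":0,"ry":0,"rz":0,"claw":1},
    {"dx":0,"dy":0,"dz":0,"rx":0,"ry":0,"rz":0,"claw":1},
  ],
)

```text
time_s: 23.55
ee_pos: [0.3867, 0.0471, 0.1359]
eef_rot: [3.14, -0.0, 1.614]
force: [0.0, -0.3, -0.3]
grip_width: 0.0002
grip_force: 0.0
```

```bash
python3 - <<'E'
from h import *
o=telemetry.get_obs(); print(o["ee_pos"],o["force"])
c=bar("top"); X=pts(c); x,y,z=X[...,0],X[...,1],X[...,2]; im=c["img"].astype(int)
hsv=cv2.cvtColor(c["img"],cv2.COLOR_RGB2HSV)
m=(hsv[...,0]>8)&(hsv[...,0]<32)&(hsv[...,1]>85)&(z>.018)&(z<.06)&(x>.5)&(x<.68)&(abs(y)<.2)
n,l,st,ce=cv2.connectedComponentsWithStats(m.astype(np.uint8))
for k in range(1,n):
    if st[k,4]>150: p=X[l==k]; r=cv2.minAreaRect((p[:,:2]*1000).astype(np.float32)); print(st[k,4],w2b(r[0]),r[1],r[2],np.percentile(p[:,2],[5,50,95]))
w=(im.mean(2)>125)&(x>.46)&(x<.54)&(y>.0)&(y<.12)&(z>.035); print("btn",w.sum(),np.median(X[w],0))
cv2.imwrite("pics/top9.png",cv2.resize(c["img"][100:300,140:500][...,::-1],None,fx=2,fy=2))
E
```

```text
[0.38670745 0.0471067  0.13586258] [ 0.00458986 -0.34728669 -0.33660805]
top bar pts 328 theta med 0.001566887540784546 r [ 47.13098994 106.13350311 162.11787365]
1164 [26.20410659 86.06398879] (98.152587890625, 142.43194580078125) 2.503687620162964 [0.02537555 0.03110664 0.03642649]
945 [ 13.36115579 -62.01097115] (125.81462097167969, 87.89825439453125) 2.076869487762451 [0.02601953 0.03107463 0.03620521]
btn 0 [nan nan nan]
  return _methods._mean(a, axis=axis, dtype=dtype,
  ret = um.true_divide(
```

View pics/top9.png

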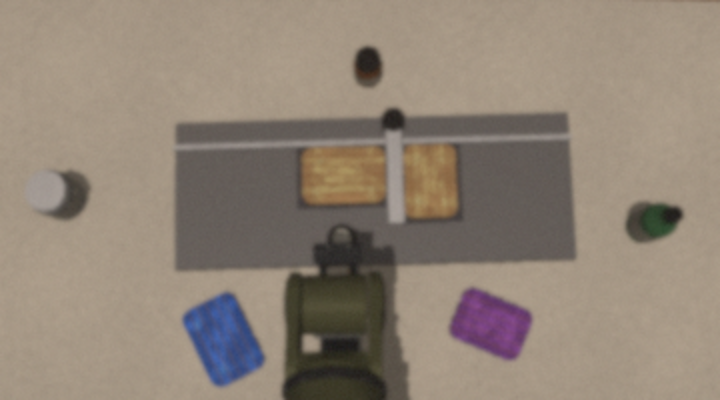

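The final view shows both lids in their recesses, the bar over the divider at (394,175), the button clear, and the bystanders where they were. Handing in.

```bash
python3 -c "
from h import *
print(hand_in())"
```

```text
the job is handed in; nothing more can be done
None
```

The job is handed in at about 24 s of the 72 s limit; no verdict came back. By my measurements both lids lie flat in their recesses within 5 mm of centre, the lamp is at its stop, and the button was pressed until it bottomed out (16.6 N) and released. I did not measure the button springing back, and the bystanders looked unmoved in the last picture.

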